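# Wedge the airer foot tight in its bracket

## Task

Slide the loose wooden wedge, thin end first, into the slot between the airer's wooden foot block and the steel stop bar, then press or tap its thick end in further until the block is held tight. Drive it by feel with moderate force (about 16 N of push is right; too little leaves it loose, too much crushes the pad behind the block), leave it there lying flat on the worktop, and do not disturb the tape roll, the dosing cup or the battery.

Things in the scene. Friction and masses are not known exactly. Their poses are not given: they have to be found in the camera images.
- wedge: Loose light-wood wedge lying flat, 130 mm long, 26 high, 0.09 kg. Origin: centre of the butt's underside; +x runs from butt to tip, z up. The butt is parallel, 30 long (x -15 to 15) and 24.4 wide (y -12.2 to 12.2); from x = 15 to the tip at x = 115 it tapers from 24.4 to 10 wide. Its -y side is straight (y = -12.2); all taper is on the +y side (y = -2.2 at the tip).
- wedge_butt (a point): Centre of the wedge's thick butt, 13 mm above its underside: the place to grasp it across its 24.4 mm width. The end face to push on is 15 mm behind this point. Push it in the middle: a push off its centre line can leave the wedge askew and loose when let go, and a second, centred push then seats it.
- wedge_tip (a point): Middle of the wedge's thin tip face, 13 mm above its underside.
- bracket: Steel bracket screwed to the worktop, with an upright cheek and rubber pad that back the foot block. Origin on the worktop. Its +x is the direction in which the wedge is driven; the slot runs along x from -30 mm (mouth, robot's side) to +30 mm (open far end), at about y = -12 to 0; the foot block is on the slot's +y side. The floor of the slot is the worktop itself.
- slot_mouth (a point): Middle of the slot's mouth, 13 mm above the worktop, at x = -30, y = -2 mm in the bracket's frame, with its axes. The mouth is 18 to 23.5 mm wide. On the slot's -y side lies a steel stop bar, 80 long in x, 24 high, parallel to x; it was screwed down by eye, with its slot face anywhere from y = -14.8 to -9.5 mm of the bracket.
- slot_end (a point): Middle of the slot's far end, 13 mm above the worktop, at x = 30, y = -6 mm in the bracket's frame, with its axes. As the stop bar's place varies, the wedge first touches both sides when its tip is anywhere from 4 mm short of this end to 34 mm past it, so how far to drive it must be felt; the open space behind is free.
- foot_block: Wooden foot block, 60 x 50 mm, top at 48.5, with a steel tube socket up to 63. Origin and axes as the bracket's. Slot face leans with the wedge: y = 8.6 mm at the mouth, 0 at the far end. The wedge moves it to +y into the pad (25 N per mm); the push needed rises 3 to 8 N per mm of wedge travel. Tight: wedge presses it with 7 to 22 N (16 N push); over 32 N crushes the pad. Friction then holds.
- tape: Bystander: roll of black tape, 58 x 56 x 19 mm, lying on the worktop. Origin: centre of its underside.
- dosing_cup: Bystander: pale round dosing cup, 66 mm wide, 50 high. Origin: centre of its underside.
- battery: Bystander: small round battery cell lying on the worktop, 15 x 50 x 15 mm, long in its own y. Origin: centre of its underside.
There are look-alikes about, which are no part of the job. Leave any yellow look-alike of the bracket alone.

How it is judged (in metres and radians):
On the way, in this order (a step that is already met when the one before it is completed fails the run):
1. the wedge lies flat on the worktop with its tip at least 15 mm inside the slot (x of wedge_tip in the frame of slot_mouth above 0.015 m and y of wedge_tip in the frame of slot_mouth between -0.018 and 0.012 m and height (world z) of wedge_tip below 0.022 m and angle between wedge's own z axis and vertical below 0.12 rad), for 0.2 s.
2. the wedge is tight: it presses on the foot block with 7 to 22 N (contact force between wedge and foot_block between 7 and 22 N and angle between the x axis of wedge and the x axis of bracket, either way round below 0.06 rad and angle between wedge's own z axis and vertical below 0.08 rad and x of wedge_tip in the frame of slot_mouth above 0.045 m and y of wedge_tip in the frame of slot_mouth between -0.018 and 0.004 m), for 0.2 s.
At the end, for the whole second after the job is handed in: The wedge lies flat on the worktop, at rest, in the slot with its tip at least 45 mm past the mouth, parallel to the slot within 0.06 rad, and presses on the foot block with 7 to 22 N; tape, dosing cup and battery are within 20 mm of where they stood (all of step 2 and height (world z) of wedge_tip below 0.017 m and linear speed of wedge below 0.01 m/s and distance of each of tape, dosing_cup, battery from where it was at the start of the episode below 0.02 m); the robot touches nothing.
It fails at once if the foot block is pressed with more than 32 N by the wedge (pad crushed) (contact force between wedge and foot_block above 32 N).
It fails at once if the arm leans on the foot block with more than 15 N (contact force between the arm and foot_block above 15 N).
It fails at once if a bystander is shifted by more than 20 mm (distance of any of tape, dosing_cup, battery from where it was at the start of the episode above 0.02 m).
It also fails if it takes over 54 s, if anything falls off the work surface, if the arm or the gripper's body presses on something with over 40 N, if the wrist force passes 120 N, or if a joint passes its speed limit or range.

## Robot

A 6-joint arm with a two-finger parallel gripper is mounted at the origin on a cart in front of the work surface, level with it; the furniture and walls round the work are solid. World frame = base frame: x ahead of the robot, y to its left, z up, the work surface at z = 0. Lengths are in m, angles in degrees, forces in N, time in s.
With the tool pointing down it reaches from about 0.3 to 0.95 m from the base axis. Payload 3.1 kg.
Tool frame: the origin (TCP) lies midway between the tips of the shut fingers; the grasp point (between the pads) lies 19 mm behind it (r.grip_depth is the distance from the TCP to the grasp point, in m); z points along the fingers, y is the line along which they close (so a half turn about z gives the same grasp; the last joint's range is limited). The gripper opens to 85 mm and grips with 20 to 120 N. Pads are 22 mm wide; open, the fingers measure 114 mm over their backs; the gripper's body (76 mm by 85 mm) begins 54 mm behind the grasp point. The pads swing forward as they close: fully open they stand 13 mm farther back than shut.
Start: joints at [-3.994, 17.653, 93.61, -0, 68.738, -3.994], TCP at [0.625, -0, 0.231] pointing down, gripper open.
Joint ranges: [-175.34, 175.34], [-45.06, 112.39], [2.9, 150.54], [-68.45, 248.45], [3.09, 151.38], [-168.51, 168.51]. Speed limits (degrees/s): [159.86, 159.86, 180, 180, 180, 180].

## Interface

Orientations are given as a 3x3 rotation matrix whose columns are the frame's x, y, z axes.
In Python, from workcell import sensors, optics, r gives the robot as it stands.
- The arm moves only by the shell command python3 -m inch 'ROWS' [OPENING] [FORCE]. ROWS is a JSON object of lists of equal length, an entry for each row: "slide": the shift along the tool's x, y, z in m, a list of three; "turn": the turn about the tool's z in rad. A call has 1 to 8 rows; each row is the pose to reach, as a shift and turn from the pose commanded when the call began, along the tool's axes at that moment; what a row does not reach only later rows make up. A row lasts 1/10 s, in which the tool goes at most 50 mm and 8.59 degrees, less where a joint would pass 70% of its speed; a pose out of reach is approached as far as the arm can. A call with a gripper value outside its range is refused whole. OPENING is the closure, from -1 (fully open) to 1 (shut), so that 0 is half open, set as the call begins (- or left out, the last holds). The fingers move at their own pace and stop on an object; FORCE is the grip in N (left out, the last holds). Time passes only in rows, so rows that repeat a pose let the fingers close. It gives the time, the measured TCP pose, the force, the opening and the grip force at its end, in the units of the state.
- sensors.get_obs(): the state, without advancing time (a new reading comes with each control period).
- optics.snapshot(name): name is "scene" or "side" or "wrist"; returns the picture (480x640x3 uint8, red, green, blue); there is no depth.
- optics.calibration(name): a dict with "camera_matrix" (3x3 intrinsics, pixels), "R" (3x3) and "t" (3): a world point X has camera coordinates R X + t; the wrist camera has in their place "mount" (4x4, takes a point from camera to tool coordinates, whose origin is the TCP and whose axes are the flange's). Camera axes: x right, y down, z forward; pixel columns grow to the right and rows downward; lengths in m; the calibration is good to about 2 mm. A picture is of the moment at which its call begins: read the wrist's pose just before it. calibration takes no time and is no camera call.
- r.sign_off(): hands the job in; it is judged then, once.
Trained networks look in the newest picture that a camera, given by its name, has taken for a name from the list of things; names that differ only in an ending like _2 or _b are one class to them, and where a whole thing is asked for, a point or a joint stands for the part that bears it (a point fixed in the world has none). Each returns a list of dicts, best first, with "score" (0 to 1); they miss things now and then, are a little off and sometimes report something else, mostly with a low value. They report only what shows in the picture. A call takes as long as a camera call. They do not tell look-alikes from the thing itself.
- optics.silhouettes(camera, thing): "mask" (480x640 bool, what is visible of it) and "centre" ([column, row] in pixels, amid what is visible of it).
- optics.tip_of(camera, thing): "centre" ([column, row] in pixels: a listed point, or the origin of a listed thing).
The state is a dict: "clock": time; "joint_pos": joint angles; "joint_vel": joint speeds; "joint_torque": joint torques, N m; "eef_pos": TCP position; "eef_rot": TCP orientation; "force": force on the tool from outside, world axes, zero at the start; "wrist_torque": the same for the moment, N m; "width": finger opening in m; "gripper_force": force on a finger pad.
Only numpy, scipy, OpenCV 4.12 (cv2) and the standard library are available. Lean on these libraries where they do the work, as an engineer would, in place of code of your own. Each camera call takes 0.05 s, during which the arm holds its last target. There are 200 camera calls.

## Working session

There is one attempt and no reset: what is moved stays moved. The work goes in short steps, Python scripts to look and compute and a shell command to move; the robot and the scene stay as the last step left them, time stands still between calls to the robot, and variables do not carry over. Pictures are saved under pics/ and viewed, at most 10 in all, crops included, and the job is handed in when it is done.

```bash
mkdir -p pics; ls
cat > h.py <<'E'
import numpy as np, cv2, json
from workcell import sensors, optics, r
def ray(cam,px,obs=None):
    c=optics.calibration(cam);K=np.array(c["camera_matrix"]);d=np.linalg.inv(K)@[px[0],px[1],1.]
    if "R" in c:
        R=np.array(c["R"]);t=np.array(c["t"]);return -R.T@t,R.T@d
    M=np.array(c["mount"]);o=obs or sensors.get_obs();Rt=np.array(o["eef_rot"])
    return np.array(o["eef_pos"])+Rt@M[:3,3],Rt@M[:3,:3]@d
def at(cam,px,z,obs=None):
    o,d=ray(cam,px,obs);return o+d*(z-o[2])/d[2]
def save(cam,name):
    im=optics.snapshot(cam);cv2.imwrite(f"pics/{name}.png",im[:,:,::-1]);return im
E
python3 - <<'E'
from h import *
o=sensors.get_obs();print(o["clock"],o["eef_pos"],np.round(o["eef_rot"],3).tolist(),o["width"],o["force"])
Z=dict(wedge_butt=.013,wedge_tip=.013,slot_mouth=.013,slot_end=.013,bracket=0,tape=0,dosing_cup=0,battery=0)
ims=[]
for cam in ["scene","side","wrist"]:
    ims.append(save(cam,cam))
    for n,z in Z.items():
        for d in optics.tip_of(cam,n)[:3]:
            print(cam,n,round(d["score"],2),np.round(d["centre"],1),np.round(at(cam,d["centre"],z,o),4))
E
```

```text
pics
0.0 [6.24153022e-01 3.32163646e-05 2.30006400e-01] [[-0.0, 1.0, -0.002], [1.0, 0.0, 0.0], [0.0, -0.002, -1.0]] 0.08570335425810066 [ 0.23753594 -0.42450808  0.58161373]
scene wedge_butt 0.9 [375.7 325.4] [ 0.4518 -0.2127  0.013 ]
scene wedge_butt 0.25 [314.  223.3] [0.5791 0.078  0.013 ]
scene wedge_tip 0.73 [409.8 293.2] [ 0.5654 -0.2168  0.013 ]
scene slot_mouth 0.95 [170.5 226.1] [0.3447 0.3292 0.013 ]
scene slot_mouth 0.78 [305.6 229. ] [0.5522 0.0806 0.013 ]
scene slot_mouth 0.75 [265.8 143.6] [0.7087 0.3743 0.013 ]
scene slot_end 0.96 [321.  213.3] [0.6147 0.0875 0.013 ]
scene slot_end 0.86 [181.5 210.2] [0.3958 0.3505 0.013 ]
scene slot_end 0.77 [259.8 229.5] [0.4788 0.1612 0.013 ]
scene bracket 0.9 [268.4 145.1] [0.7192 0.3763 0.    ]
scene bracket 0.81 [333.4 345.9] [ 0.3623 -0.1739  0.    ]
scene bracket 0.77 [176.6 221.9] [0.369  0.3402 0.    ]
scene tape 0.58 [237.2 177.6] [0.5738 0.345  0.    ]
scene dosing_cup 0.71 [406.6 254.8] [ 0.6572 -0.1416  0.    ]
scene battery 0.67 [436.6 355.2] [ 0.4852 -0.3452  0.    ]
side wedge_butt 0.73 [390.6 286.6] [ 0.4505 -0.2055  
[... 646 characters left out ...]
ide bracket 0.59 [389.2 287.8] [ 0.4615 -0.2016  0.    ]
side dosing_cup 0.76 [376.5 244.3] [ 0.6643 -0.1442 -0.    ]
side battery 0.67 [443.6 284. ] [ 0.5075 -0.3445  0.    ]
wrist wedge_tip 0.79 [272.2 379.8] [ 0.5638 -0.2174  0.013 ]
wrist slot_mouth 0.91 [248.5 138.9] [0.5511 0.0785 0.013 ]
wrist slot_mouth 0.86 [104.7  64.2] [0.4144 0.1484 0.013 ]
wrist slot_end 0.95 [162.7  40.8] [0.474  0.1685 0.013 ]
wrist slot_end 0.66 [301.9 125.7] [0.6066 0.0913 0.013 ]
wrist bracket 0.91 [140.8  51.1] [0.4453 0.1629 0.    ]
wrist bracket 0.66 [113.5 341.9] [ 0.3596 -0.1704  0.    ]
wrist bracket 0.58 [277.4 129.4] [0.5798 0.0883 0.    ]
wrist dosing_cup 0.7 [340.8 324.6] [ 0.6516 -0.1451  0.    ]
```

View pics/scene.png

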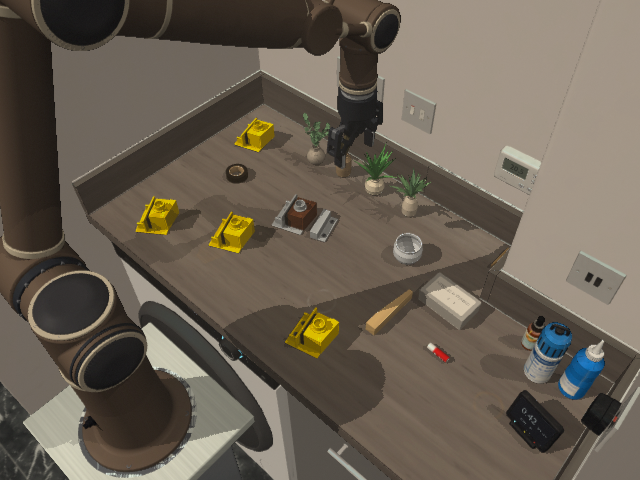

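View pics/wrist.png

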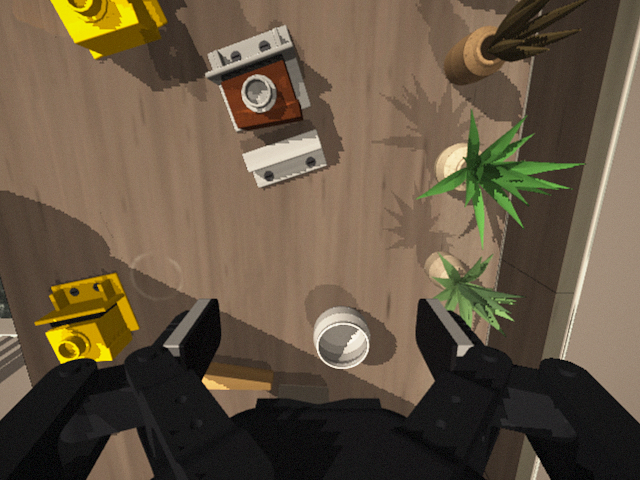

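The scene picture shows the true grey bracket with the brown block at (300,213), with yellow look-alikes elsewhere. The wedge is at (390,312), between the cup (408,248), a box (450,300) and the battery (438,352). In the wrist picture the slot runs from about (243,145) to (318,125). Next I move over the wedge with the camera facing +x.

```bash
python3 -m inch '{"slide":[[-0.025,-0.025,0],[-0.055,-0.055,0],[-0.085,-0.085,0],[-0.115,-0.115,0],[-0.145,-0.145,0],[-0.17,-0.175,0],[-0.19,-0.2,0],[-0.21,-0.22,0]],"turn":[0.14,0.28,0.42,0.56,0.70,0.84,0.98,1.12]}' -1 && python3 -m inch '{"slide":[[0,0,0.0],[0,0,0.0],[0,0,0.0],[0,0,0.0],[0,0,0]],"turn":[0.14,0.28,0.42,0.451,0.451]}'
python3 - <<'E'
from h import *
o=sensors.get_obs();print(o["clock"],o["eef_pos"],np.round(o["eef_rot"],3).tolist(),o["joint_pos"])
print(np.round(optics.calibration("wrist")["mount"],3).tolist())
save("wrist","w2")
for n in ["wedge_butt","wedge_tip"]:
    for d in optics.tip_of("wrist",n)[:2]: print(n,round(d["score"],2),np.round(d["centre"],1),np.round(at("wrist",d["centre"],.013,o),4))
for d in optics.silhouettes("wrist","wedge")[:2]:
    m=d["mask"];print(d["score"],d["centre"],m.sum())
    c=max(cv2.findContours(m.astype(np.uint8),0,2)[0],key=cv2.contourArea)
    # hull at top-face plane
    P=np.array([at("wrist",p[0],.026,o)[:2] for p in c],np.float32);print(cv2.minAreaRect(P),np.round(P[[P[:,0].argmin(),P[:,0].argmax(),P[:,1].argmin(),P[:,1].argmax()]],4).tolist())
E
```

```text
clock: 2.15
eef_pos: [0.4034, -0.2108, 0.2314]
eef_rot: [[0.903, 0.43, 0.0], [0.43, -0.903, -0.0], [-0.0, 0.0, -1.0]]
force: [0.1, 0.3, 0.0]
width: 0.0856
gripper_force: 0.0
clock: 2.65
eef_pos: [0.405, -0.2101, 0.2314]
eef_rot: [[1.0, -0.0, 0.0], [-0.0, -1.0, -0.0], [0.0, 0.0, -1.0]]
force: [0.0, 0.6, 0.8]
width: 0.0851
gripper_force: 0.0
2.65 [ 0.4050024  -0.21009444  0.2314435 ] [[1.0, -0.0, 0.0], [-0.0, -1.0, -0.0], [0.0, 0.0, -1.0]] [-3.28895983e+01 -1.44193544e+00  1.15419976e+02  9.95785164e-04
  6.60024801e+01  5.71202047e+01]
[[-0.001, -0.959, -0.283, 0.071], [1.0, -0.001, -0.0, -0.0], [-0.0, -0.283, 0.959, -0.143], [0.0, 0.0, 0.0, 1.0]]
wedge_butt 0.71 [317.3 168.6] [ 0.4524 -0.2094  0.013 ]
wedge_tip 0.93 [322.1  50. ] [ 0.5648 -0.2143  0.013 ]
wedge_tip 0.65 [447.9 134.9] [ 0.4864 -0.3448  0.013 ]
0.94 [321.1, 130.9] 2773
((0.5001424551010132, -0.2087668776512146), (0.025869758799672127, 0.1317138671875), 88.65408325195312) [[0.4345000088214874, -0.210099995136261], [0.5658000111579895, -0.2159000039100647], [0.5447999835014343, -0.22259999811649323], [0.4375999867916107, -0.19449999928474426]]
```

View pics/w2.png

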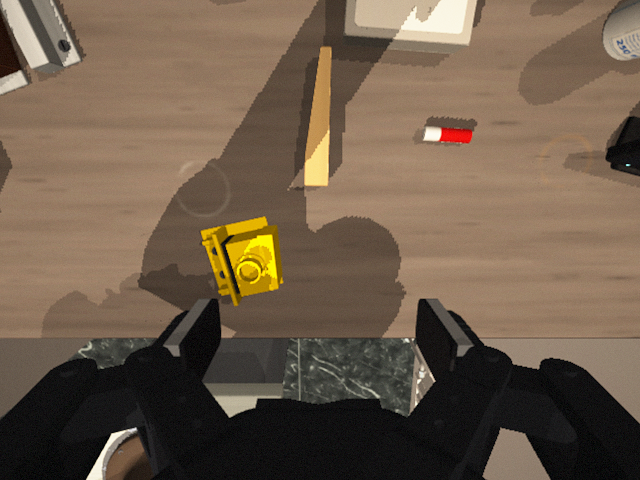

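The wedge shows at (320,130), with its butt edge at row 186 and its straight side facing world -y at nearly zero yaw. The fingers are already lined up, so I descend and grasp.

```bash
python3 -m inch '{"slide":[[0.015,0,0.03],[0.03,0,0.07],[0.0465,0,0.11],[0.0465,0,0.15],[0.0465,0,0.19],[0.0465,0,0.215],[0.0465,0,0.226],[0.0465,0,0.226]],"turn":[0,0,0,0,0,0,0,0]}' -1 && python3 -m inch '{"slide":[[0,0,0],[0,0,0],[0,0,0],[0,0,0],[0,0,0],[0,0,0],[0,0,0],[0,0,0]],"turn":[0,0,0,0,0,0,0,0]}' 0.9 50
```

```text
clock: 3.65
eef_pos: [0.4504, -0.2094, 0.0039]
eef_rot: [[1.0, 0.0, -0.003], [0.0, -1.0, 0.002], [-0.003, -0.002, -1.0]]
force: [0.9, -0.3, -0.7]
width: 0.0854
gripper_force: 0.0
clock: 4.45
eef_pos: [0.4525, -0.2106, 0.0065]
eef_rot: [[1.0, -0.0, 0.002], [-0.0, -1.0, -0.001], [0.002, 0.001, -1.0]]
force: [-0.5, 0.5, 6.9]
width: 0.0237
gripper_force: 50.5
```

```bash
python3 -m inch '{"slide":[[0,0,-0.01],[0,0,-0.03],[0,0,-0.06],[0,0,-0.09],[0,-0.02,-0.095],[-0.005,-0.045,-0.095],[-0.01,-0.075,-0.095],[-0.015,-0.1,-0.095]],"turn":[0,0,0,0,0,0,0,0]}' 0.9 50 && python3 -m inch '{"slide":[[-0.005,-0.03,0],[-0.01,-0.06,0],[-0.015,-0.09,0],[-0.02,-0.115,0],[-0.025,-0.135,0],[-0.026,-0.15,0],[-0.026,-0.15,0],[-0.026,-0.15,0]],"turn":[-0.03,-0.08,-0.13,-0.18,-0.23,-0.262,-0.262,-0.262]}'
python3 - <<'E'
from h import *
o=sensors.get_obs();print(o["clock"],o["eef_pos"],np.round(o["eef_rot"],3).tolist())
save("wrist","w3");z0=o["eef_pos"][2]
for n,z in [("wedge_tip",z0+.007),("slot_mouth",.013),("slot_end",.013),("bracket",0)]:
    for d in optics.tip_of("wrist",n)[:3]: print(n,round(d["score"],2),np.round(d["centre"],1),np.round(at("wrist",d["centre"],z,o),4))
E
```

```text
clock: 5.25
eef_pos: [0.4358, -0.1088, 0.1006]
eef_rot: [[1.0, -0.001, -0.0], [-0.001, -1.0, 0.0], [-0.0, -0.0, -1.0]]
force: [0.5, 0.9, -1.3]
width: 0.0232
gripper_force: 49.6
clock: 6.05
eef_pos: [0.4105, 0.0399, 0.1005]
eef_rot: [[0.966, 0.259, 0.0], [0.259, -0.966, -0.0], [0.0, 0.0, -1.0]]
force: [0.4, -0.5, -0.2]
width: 0.0232
gripper_force: 49.6
6.05 [0.4104603  0.0399466  0.10051233] [[0.966, 0.259, 0.0], [0.259, -0.966, -0.0], [0.0, 0.0, -1.0]]
wedge_tip 0.72 [336.5  18.1] [0.5231 0.0635 0.1075]
slot_mouth 0.88 [170.3 200. ] [0.4173 0.1487 0.013 ]
slot_end 0.94 [567.6 335.2] [ 0.3913 -0.1689  0.013 ]
slot_end 0.57 [151.7 108.8] [0.4734 0.1684 0.013 ]
bracket 0.87 [543.  357.8] [ 0.361  -0.1716  0.    ]
bracket 0.7 [167.1 153.3] [ 0.4464  0.1605 -0.    ]
```

View pics/w3.png

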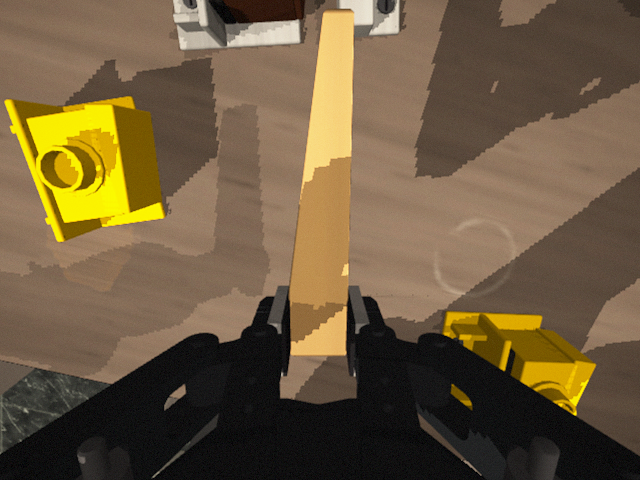

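The held wedge is straight and its tip shows at (338,12). The bracket is only partly in view at the top. I move up, forward and to the right so that the slot shows clearly beside the wedge.

```bash
python3 -m inch '{"slide":[[0.02,0.02,-0.015],[0.05,0.04,-0.03],[0.08,0.06,-0.04],[0.1,0.07,-0.04],[0.1,0.07,-0.04],[0.1,0.07,-0.04]],"turn":[0,0,0,0,0,0]}'
python3 - <<'E'
from h import *
o=sensors.get_obs();print(o["clock"],o["eef_pos"],np.round(o["eef_rot"],3).tolist())
json.dump({k:np.array(o[k]).tolist() for k in("eef_pos","eef_rot")},open("o4.json","w"))
im=save("wrist","w4")
for n,z in [("slot_mouth",.013),("slot_end",.013),("bracket",0)]:
    for d in optics.tip_of("wrist",n)[:3]: print(n,round(d["score"],2),np.round(d["centre"],1),np.round(at("wrist",d["centre"],z,o),4))
E
```

```text
clock: 6.9
eef_pos: [0.5245, -0.0022, 0.1396]
eef_rot: [[0.966, 0.258, -0.002], [0.258, -0.966, 0.0], [-0.002, -0.001, -1.0]]
force: [-0.6, -0.2, -1.5]
width: 0.0234
gripper_force: 49.6
6.9 [ 0.52446045 -0.00219193  0.13961951] [[0.966, 0.258, -0.002], [0.258, -0.966, 0.0], [-0.002, -0.001, -1.0]]
slot_mouth 0.72 [227.6 137.4] [0.5807 0.0855 0.013 ]
slot_mouth 0.69 [232.4 173.2] [0.5548 0.0769 0.013 ]
slot_mouth 0.66 [128.7 303.6] [0.4178 0.1454 0.013 ]
slot_end 0.84 [108.6 238.3] [0.4748 0.1679 0.013 ]
slot_end 0.65 [228.1  95.5] [0.6103 0.0906 0.013 ]
bracket 0.79 [121.3 264.4] [0.4471 0.162  0.    ]
bracket 0.69 [430.4 419.8] [ 0.355  -0.1695  0.    ]
bracket 0.59 [227.8 133.5] [0.5831 0.0892 0.    ]
```

View pics/w4.png

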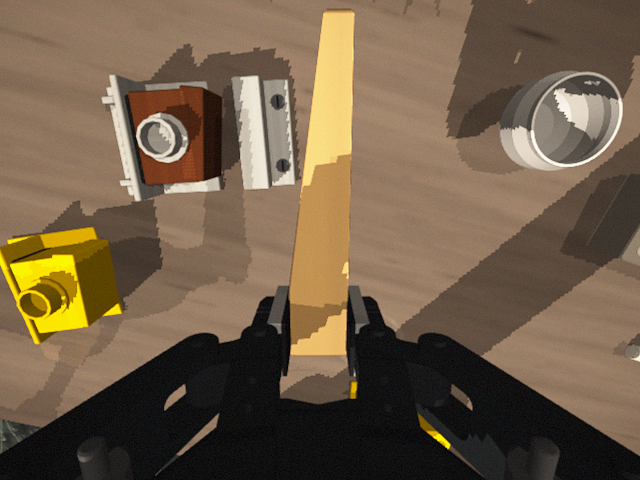

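```bash
python3 -c "
import cv2
im=cv2.imread('pics/w4.png')[65:205,190:310]
cv2.imwrite('pics/c4.png',cv2.resize(im,None,fx=4,fy=4,interpolation=cv2.INTER_CUBIC))"
```

```text
(no output)
```

View pics/c4.png

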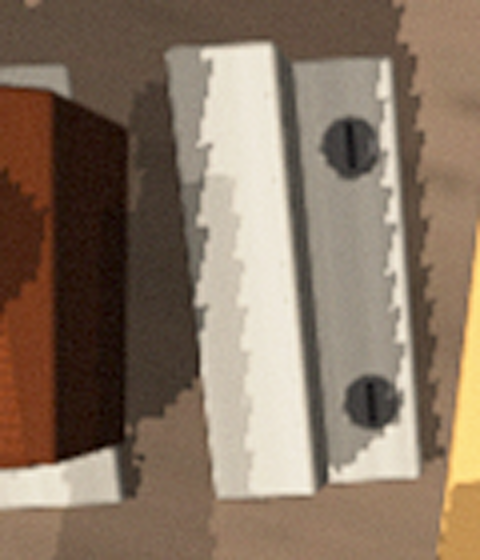

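The crop shows the bar's slot-side top edge running from (231.5,77) to (244.5,189). The block's lower slot edge is near column 221.8, from row 97 to row 176.

Run:
```python
from h import *
o=json.load(open("o4.json"))
P=lambda u,v,z:at("wrist",(u,v),z,o)[:2]
a,b=P(244.5,189.2,.024),P(231.5,77,.024);c,d=P(268.8,188.8,.024),P(258.5,75.5,.024)
e,f=P(221.75,175.5,.0),P(221.75,97.5,.0)
ang=lambda p,q:np.degrees(np.arctan2(*(q-p)[::-1]))
for p,q in((a,b),(c,d),(e,f)):print(np.round(p,4),np.round(q,4),round(ang(p,q),2),np.linalg.norm(q-p))
y=np.radians((ang(a,b)+ang(c,d))/2);u=np.array([np.cos(y),np.sin(y)]);n=np.array([-u[1],u[0]])
print("yaw",np.degrees(y),"bar mid",(a+b)/2,"widths",(c-a)@n)
# in bar frame: origin at bar mouth end on face
print("block e,f in frame",[(round((p-a)@u,4),round((p-a)@n,4)) for p in(e,f)])
T=np.array(o["eef_pos"])[:2];Rt=np.array(o["eef_rot"]);print("tool yaw",np.degrees(np.arctan2(Rt[1,0],Rt[0,0])))
# held wedge: straight edge top & tip & butt corners from picture (z top = TCP-0.0005+.026 ~)
zt=o["eef_pos"][2]-.005+.026
for px in((354,12),(349,354),(322,12),(291,354)):
    p=P(*px,zt)-T;print(px,np.round([p@Rt[:2,0],p@Rt[:2,1]],4))
```

```text
[0.5468 0.0631] [0.6221 0.0874] 17.93 0.07914762089196327
[0.552  0.0449] [0.628  0.0692] 17.69 0.07977922872885888
[0.5488 0.0881] [0.6084 0.0987] 10.15 0.060518312830202176
yaw 17.812399489177963 bar mid [0.5844728  0.07525408] widths -0.018853434074577152
block e,f in frame [(np.float64(0.0095), np.float64(0.0232)), (np.float64(0.0695), np.float64(0.0151))]
tool yaw 14.936681875600355
(354, 12) [0.112  0.0113]
(349, 354) [-0.0139  0.013 ]
(322, 12) [0.1121 0.0012]
(291, 354) [-0.0138 -0.0117]
```

The geometry agrees from both sides: slot yaw is about 17.9°, and the gap is 23 mm at the mouth and 15 mm at the far end, so contact comes about 35 mm past the end. Next I go to the pre-insertion pose.

```bash
python3 -m inch '{"slide":[[-0.03,-0.02,0],[-0.065,-0.045,0],[-0.0912,-0.0656,0.01],[-0.0912,-0.0656,0.05],[-0.0912,-0.0656,0.09],[-0.0912,-0.0656,0.115],[-0.0912,-0.0656,0.125],[-0.0912,-0.0656,0.125]],"turn":[-0.015,-0.035,-0.051,-0.051,-0.051,-0.051,-0.051,-0.051]}'
cat > rel.py <<'E'
from h import *
o=sensors.get_obs();a=np.array([.5468,.0631]);y=np.radians(17.9);u=np.array([np.cos(y),np.sin(y)]);n=np.array([-u[1],u[0]])
p=np.array(o["eef_pos"]);R=np.array(o["eef_rot"]);f=np.array(o["force"])
print("t",round(o["clock"],2),"s,n,z mm",np.round([(p[:2]-a)@u*1e3,(p[:2]-a)@n*1e3,p[2]*1e3],1),"yaw",round(np.degrees(np.arctan2(R[1,0],R[0,0])),2),"F u,n,z",np.round([f[:2]@u,f[:2]@n,f[2]],1),"w",round(o["width"],4))
E
python3 rel.py
```

```text
clock: 7.9
eef_pos: [0.4184, 0.0382, 0.0143]
eef_rot: [[0.951, 0.308, -0.004], [0.308, -0.951, 0.0], [-0.003, -0.001, -1.0]]
force: [0.1, 0.0, -1.3]
width: 0.0232
gripper_force: 49.5
t 7.9 s,n,z mm [-129.8   15.7   14.3] yaw 17.94 F u,n,z [ 0.1 -0.  -1.3] w 0.0232
```

```bash
python3 -m inch '{"slide":[[0,0,0.004],[0.0,0,0.007],[0.01,0,0.0075],[0.02,0,0.0075],[0.03,0,0.0075],[0.04,0,0.0075],[0.04,0,0.0075]],"turn":[0,0,0,0,0,0,0]}' && python3 rel.py
python3 - <<'E'
from h import *
save("wrist","w5")
E
```

```text
clock: 8.6
eef_pos: [0.4612, 0.0507, 0.0084]
eef_rot: [[0.951, 0.308, 0.003], [0.308, -0.951, 0.0], [0.003, 0.001, -1.0]]
force: [-0.0, 0.2, -0.1]
width: 0.0235
gripper_force: 49.6
t 8.6 s,n,z mm [-85.3  14.6   8.4] yaw 17.96 F u,n,z [ 0.   0.2 -0.1] w 0.0235
```

View pics/w5.png

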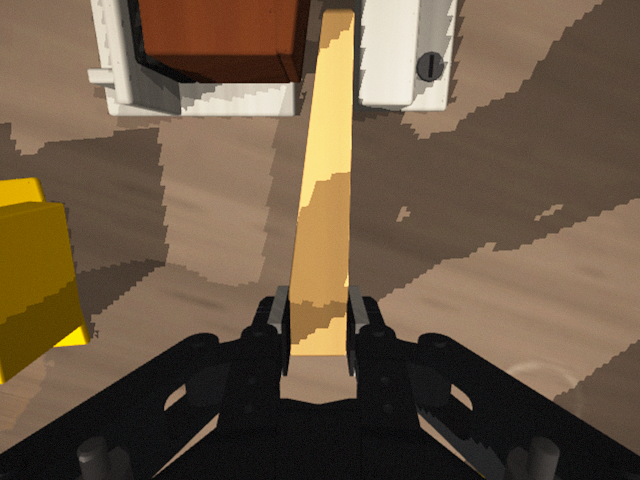

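The tip is inside the slot at (338,12), parallel to the bar at about column 358. I lower slightly and feed further, watching the forces.

```bash
python3 -m inch '{"slide":[[0.0,0,0.001],[0.007,0.0003,0.0015],[0.014,0.0006,0.0015],[0.021,0.001,0.0015],[0.028,0.001,0.0015],[0.035,0.001,0.0015],[0.04,0.001,0.0015],[0.04,0.001,0.0015]],"turn":[0,0,0,0,0,0,0,0]}' && python3 rel.py && python3 -m inch '{"slide":[[0.005,0,0],[0.009,0,0],[0.012,0,0],[0.015,0,0],[0.015,0,0]],"turn":[0,0,0,0,0]}' && python3 rel.py
```

```text
clock: 9.45
eef_pos: [0.4978, 0.0618, 0.0065]
eef_rot: [[0.951, 0.308, 0.002], [0.308, -0.951, 0.0], [0.002, 0.0, -1.0]]
force: [0.7, 0.5, 3.4]
width: 0.0234
gripper_force: 50.1
t 9.45 s,n,z mm [-47.   13.9   6.5] yaw 17.92 F u,n,z [0.8 0.2 3.4] w 0.0234
clock: 9.95
eef_pos: [0.5102, 0.0657, 0.0065]
eef_rot: [[0.952, 0.307, -0.002], [0.307, -0.952, -0.001], [-0.002, 0.0, -1.0]]
force: [-2.9, -3.3, 7.3]
width: 0.0235
gripper_force: 50.5
t 9.95 s,n,z mm [-34.   13.7   6.5] yaw 17.89 F u,n,z [-3.8 -2.2  7.3] w 0.0235
```

Light contact is felt. I release, back off, and shut the fingers behind the butt.

```bash
python3 -m inch '{"slide":[[0,0,0],[0,0,0],[0,0,0],[0,0,0],[0,0,-0.02],[0,0,-0.045],[-0.02,0.001,-0.06],[-0.044,0.001,-0.06]],"turn":[0,0,0,0,0,0,0,0]}' 0.0 && python3 -m inch '{"slide":[[0,0,0],[0,0,0],[0,0,0],[0,0,0],[0,0,0],[0,0,0],[0,0,0]],"turn":[0,0,0,0,0,0,0]}' 1 40 && python3 rel.py
python3 - <<'E'
from h import *
save("wrist","w6")
for n in("wedge_butt","wedge_tip"):
  for d in optics.tip_of("wrist",n)[:1]:
    p=at("wrist",d["centre"],.013)[:2];y=np.radians(17.9);u=np.array([np.cos(y),np.sin(y)]);q=p-[.5468,.0631];print(n,d["score"],d["centre"],"s,n",q@u,q@np.array([-u[1],u[0]]))
E
```

```text
clock: 10.75
eef_pos: [0.4725, 0.0519, 0.0689]
eef_rot: [[0.951, 0.308, 0.007], [0.308, -0.951, 0.0], [0.007, 0.002, -1.0]]
force: [0.5, -1.2, -0.2]
width: 0.0425
gripper_force: 0.0
clock: 11.45
eef_pos: [0.4695, 0.0519, 0.0661]
eef_rot: [[0.951, 0.308, -0.0], [0.308, -0.951, 0.0], [-0.0, -0.0, -1.0]]
force: [-0.4, 0.1, -0.7]
width: -0.0002
gripper_force: 0.0
t 11.45 s,n,z mm [-77.   13.1  66.1] yaw 17.93 F u,n,z [-0.3  0.2 -0.7] w -0.0002
wedge_butt 0.92 [317.6, 196.4] s,n -0.03484949349329211 0.013533353950019231
```

View pics/w6.png

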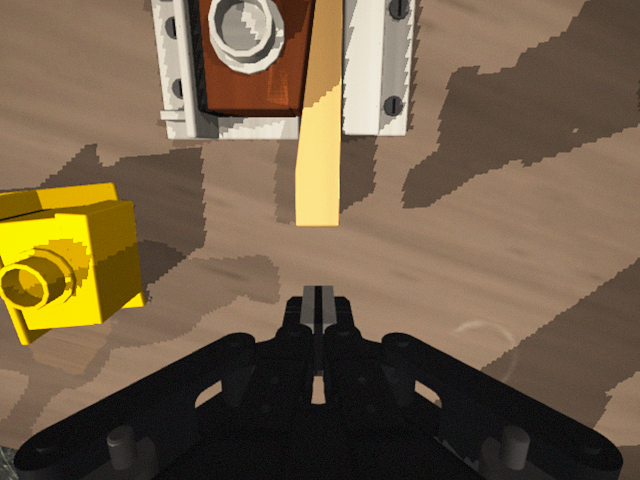

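The wedge lies flat and straight, with its butt at (318,226), and the shut fingers are centred behind it. I descend and push in small steps.

```bash
python3 -m inch '{"slide":[[0,0,0.02],[0,0,0.045],[0,0,0.058],[0.0,0,0.059],[0.007,0,0.059],[0.012,0,0.059],[0.015,0,0.059],[0.015,0,0.059]],"turn":[0,0,0,0,0,0,0,0]}' && python3 rel.py && python3 -m inch '{"slide":[[0.003,0,0],[0.006,0,0],[0.009,0,0],[0.012,0,0],[0.012,0,0]],"turn":[0,0,0,0,0]}' && python3 rel.py
```

```text
clock: 12.4
eef_pos: [0.4854, 0.0566, 0.0083]
eef_rot: [[0.951, 0.308, 0.003], [0.308, -0.951, 0.0], [0.003, 0.001, -1.0]]
force: [0.1, -0.5, 1.1]
width: -0.0001
gripper_force: 0.0
t 12.4 s,n,z mm [-60.5  12.7   8.3] yaw 17.94 F u,n,z [-0.  -0.5  1.1] w -0.0001
clock: 12.9
eef_pos: [0.4934, 0.0598, 0.0068]
eef_rot: [[0.951, 0.308, -0.004], [0.308, -0.951, -0.001], [-0.004, -0.001, -1.0]]
force: [-4.3, -2.5, 1.9]
width: -0.0001
gripper_force: 2.2
t 12.9 s,n,z mm [-51.8  13.3   6.8] yaw 17.94 F u,n,z [-4.8 -1.1  1.9] w -0.0001
```

```bash
python3 -m inch '{"slide":[[0.001,0,0],[0.002,0,0],[0.002,0,0]],"turn":[0,0,0]}'|grep cl && python3 rel.py && python3 -m inch '{"slide":[[0.001,0,0],[0.002,0,0],[0.002,0,0]],"turn":[0,0,0]}' |grep cl&& python3 rel.py
```

```text
clock: 13.2
t 13.2 s,n,z mm [-51.5  13.5   6.5] yaw 17.95 F u,n,z [-6.9 -1.8  4.2] w 0.0001
clock: 13.5
t 13.5 s,n,z mm [-51.   13.7   6.2] yaw 17.96 F u,n,z [-9.4 -1.7  5.2] w 0.0002
```

```bash
python3 -m inch '{"slide":[[0.001,0,-0.001],[0.002,0,-0.002],[0.002,0,-0.002]],"turn":[0,0,0]}'|grep cl && python3 rel.py && python3 -m inch '{"slide":[[0.001,0,0],[0.002,0,0],[0.002,0,0]],"turn":[0,0,0]}' |grep cl&& python3 rel.py
```

```text
clock: 13.8
t 13.8 s,n,z mm [-50.   13.7   7.3] yaw 17.97 F u,n,z [-9.7 -2.   1.1] w 0.0001
clock: 14.1
t 14.1 s,n,z mm [-49.4  13.7   6.8] yaw 18.0 F u,n,z [-10.8  -3.6   0.8] w 0.0001
```

```bash
python3 -m inch '{"slide":[[0.001,0,0],[0.002,0,0],[0.003,0,0],[0.003,0,0]],"turn":[0,0,0,0]}'|grep cl && python3 rel.py && python3 -m inch '{"slide":[[0.001,0,0],[0.002,0,0],[0.002,0,0],[0.002,0,0]],"turn":[0,0,0,0]}' |grep cl&& python3 rel.py
```

```text
clock: 14.5
t 14.5 s,n,z mm [-48.5  13.8   6.3] yaw 18.02 F u,n,z [-14.6  -4.5   2.6] w 0.0001
clock: 14.9
t 14.9 s,n,z mm [-48.3  13.8   6.3] yaw 18.04 F u,n,z [-17.4  -5.7   6.9] w -0.0002
```

Push reached about 16 to 17 N. I retract and look.

```bash
python3 -m inch '{"slide":[[-0.003,0,0],[-0.01,0,0],[-0.025,0,-0.01],[-0.035,0,-0.03],[-0.04,0,-0.06],[-0.04,0,-0.07],[-0.04,0,-0.07],[-0.04,0,-0.07]],"turn":[0,0,0,0,0,0,0,0]}' && python3 rel.py
python3 - <<'E'
from h import *
o=sensors.get_obs();json.dump({k:np.array(o[k]).tolist() for k in("eef_pos","eef_rot")},open("o7.json","w"))
im=save("wrist","w7")
cv2.imwrite("pics/c7.png",cv2.resize(im[0:240,190:430,::-1],None,fx=2.5,fy=2.5,interpolation=cv2.INTER_CUBIC))
E
```

```text
clock: 15.7
eef_pos: [0.4701, 0.052, 0.0792]
eef_rot: [[0.951, 0.308, 0.002], [0.308, -0.951, 0.0], [0.002, 0.0, -1.0]]
force: [-0.2, 0.2, 0.3]
width: -0.0001
gripper_force: 0.0
t 15.7 s,n,z mm [-76.4  13.   79.2] yaw 17.93 F u,n,z [-0.2  0.2  0.3] w -0.0001
```

View pics/c7.png

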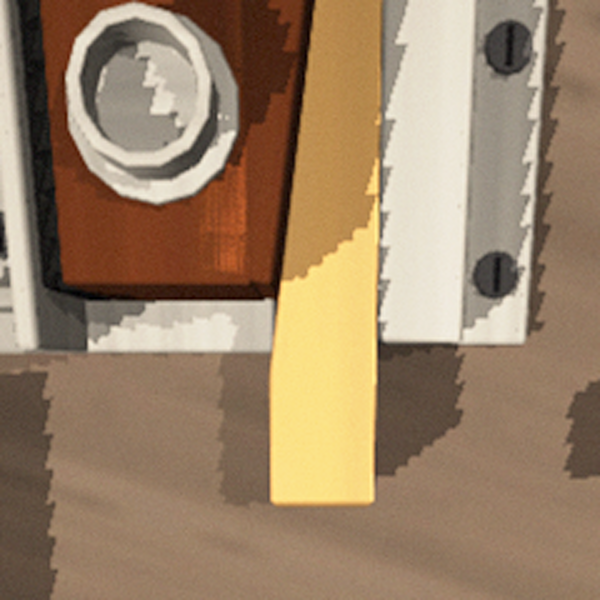

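The crop shows the straight side lying along the bar (columns 379 to 383), with the block flush on the taper, flat and parallel. I make a second, centred push to confirm it is seated.

```bash
python3 -m inch '{"slide":[[0,0,0.03],[0,0,0.06],[0,0,0.07],[0.012,0,0.07],[0.02,0,0.07],[0.026,0,0.07],[0.03,0,0.07],[0.03,0,0.07]],"turn":[0,0,0,0,0,0,0,0]}' |grep cl&& python3 rel.py && python3 -m inch '{"slide":[[0.002,0,0],[0.004,0,0],[0.005,0,0],[0.005,0,0],[0.005,0,0]],"turn":[0,0,0,0,0]}'|grep cl && python3 rel.py
```

```text
clock: 16.55
t 16.55 s,n,z mm [-48.1  13.    9.8] yaw 17.97 F u,n,z [-4.  -1.1  2.1] w 0.0
clock: 17.05
t 17.05 s,n,z mm [-48.1  13.7   8.7] yaw 17.99 F u,n,z [-11.4  -2.    6.5] w 0.0
```

```bash
python3 -m inch '{"slide":[[0.001,0,-0.001],[0.002,0,-0.002],[0.003,0,-0.002],[0.003,0,-0.002],[0.003,0,-0.002]],"turn":[0,0,0,0,0]}'|grep cl && python3 rel.py
```

```text
clock: 17.55
t 17.55 s,n,z mm [-47.9  13.8   9.3] yaw 18.03 F u,n,z [-14.1  -3.2   0.8] w -0.0002
```

```bash
python3 -m inch '{"slide":[[0.001,0,0],[0.0015,0,0],[0.0015,0,0],[0.0015,0,0]],"turn":[0,0,0,0]}'|grep cl && python3 rel.py && python3 -m inch '{"slide":[[-0.004,0,0],[-0.012,0,0],[-0.025,0,-0.01],[-0.035,0,-0.03],[-0.04,0,-0.06],[-0.04,0,-0.07],[-0.04,0,-0.07],[-0.04,0,-0.07]],"turn":[0,0,0,0,0,0,0,0]}' |grep cl&& python3 rel.py
python3 - <<'E'
from h import *
im=save("wrist","w8")
a=cv2.resize(im[0:240,190:430,::-1],None,fx=2.2,fy=2.2)
cv2.imwrite("pics/c8.png",a)
for n in ("tape","dosing_cup","battery"):
    optics.snapshot("scene")
    for d in optics.tip_of("scene",n)[:1]: print(n,d["score"],at("scene",d["centre"],0))
E
```

```text
clock: 17.95
t 17.95 s,n,z mm [-47.6  13.8   9. ] yaw 18.04 F u,n,z [-15.9  -4.9   2.5] w 0.0
clock: 18.75
t 18.75 s,n,z mm [-76.8  12.9  81.5] yaw 17.93 F u,n,z [-0.2 -0.5 -0.2] w 0.0001
tape 0.69 [0.57492903 0.35232758 0.        ]
dosing_cup 0.85 [ 0.65198896 -0.15059754  0.        ]
battery 0.63 [ 0.4837547 -0.3432304  0.       ]
```

View pics/c8.png

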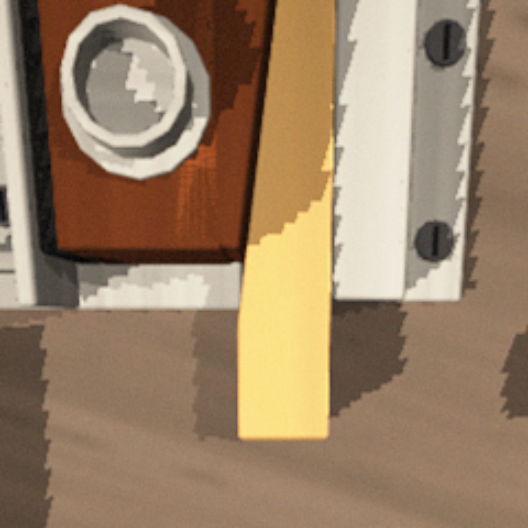

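The picture shows the wedge flat and straight along the bar (edge at column 333), pressed against the block. It held against the second 16 N push, and the bystanders have not moved, so I hand in.

```bash
python3 -c "
from workcell import r
print(r.sign_off())"
```

```text
the job is handed in; nothing more can be done
None
```

I drove the wedge in until a second push of about 16 N moved it only about 0.5 mm; it lies flat along the stop bar, the tape, cup and battery are undisturbed, and the job is handed in (no verdict was returned).

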